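# Load the cover-glass box into the push-latch dock

### The job

Put the small square box of cover glasses away in the dock with the square well. Its platform is held down by a push catch: press the empty platform fully down and let go so that it rises, set the box flat in the middle of the raised platform, then press box and platform down once more until the catch holds them down again, and let go. Leave the dock with the round well latched as it is.

Things in the scene. Friction and masses are not known exactly. Their poses are not given: they have to be found in the camera images.
- cover_box_center (a point): Centre (half-way up) of the loose small square box of cover glasses, 50 x 50 x 20 mm, about 30 g, lying flat on the worktop; a round clear dish lies near it. x and y run along its sides, z up.
- square_lift_top (a point): Centre of the top of the square platform (84 x 84 mm, rubber pad) that fills the square well of a fixed dock, 130 x 130 mm, rim 75 mm above the worktop. x, y along the platform's sides, z up. 65 mm above the worktop when latched, 105 mm when raised (30 mm over the rim), 57 mm when pressed to its stop. A like dock with a round platform and a dish on it stands left or right of it.
- square_lift (a joint): Height of the square platform, m: 0 latched, +0.040 raised by its spring, -0.008 at its hard stop. Push-push catch: pressed past -0.005 and let go, a latched platform rises fully within 0.5 s, a raised one stays at 0; a shallower press changes nothing. A press takes 2 to 6 N.
- round_lift (a joint): Height of the round platform, m, with the same catch; at 0 (latched), as it must stay.
Not all that is in view belongs to the job. What is shaped like the part that bears cover_box_center but yellow is not meant.

How it is judged (in metres and radians):
On the way, in this order (a step that is already met when the one before it is completed fails the run):
1. the square platform is released and stands raised, without the box (value of joint square_lift above 0.034 m and horizontal distance between cover_box_center and square_lift_top above 0.06 m), for 0.2 s.
2. the box stands flat on the raised platform, within 18 mm of its middle (value of joint square_lift above 0.02 m and horizontal distance between cover_box_center and square_lift_top below 0.018 m and z of cover_box_center in the frame of square_lift_top below 0.014 m), for 0.1 s.
At the end, for the whole second after the job is handed in: The square platform is latched down (within 3 mm of its latched height) and at rest, the cover-glass box lies flat on it (within 10 degrees), its centre within 18 mm of the platform's middle, and the round platform is still latched (within 3 mm) (value of joint square_lift between -0.003 and 0.003 m and horizontal distance between cover_box_center and square_lift_top below 0.018 m and z of cover_box_center in the frame of square_lift_top between 0.006 and 0.014 m and angle between cover_box_center's own z axis and vertical below 0.17 rad and velocity of joint square_lift between -0.01 and 0.01 m/s and value of joint round_lift between -0.003 and 0.003 m); the robot touches nothing.
It fails at once if the round platform is pressed to or beyond its release point, or released (value of joint round_lift below -0.004 m or value of joint round_lift above 0.004 m).
It also fails if it takes over 58 s, if anything falls off the work surface, if the arm or the gripper's body presses on something with over 40 N, if the wrist force passes 120 N, or if a joint passes its speed limit or range.

### The arm

A 6-joint arm with a two-finger parallel gripper is mounted at the origin on a cart in front of the work surface, level with it; the furniture and walls round the work are solid. World frame = base frame: x ahead of the robot, y to its left, z up, the work surface at z = 0. Lengths are in m, angles in degrees, forces in N, time in s.
With the tool pointing down it reaches from about 0.4 to 0.925 m from the base axis. Payload 12.5 kg.
Tool frame: the origin (TCP) lies between the finger pads; the fingertips stand 11 mm ahead of it and the grasp point (between the pads) lies 8 mm behind it; z points along the fingers, y is the line along which they close (so a half turn about z gives the same grasp; the last joint's range is limited). The gripper opens to 95 mm and grips with 3 to 60 N. Pads are 20 mm wide; open, the fingers measure 119 mm over their backs; the gripper's body (75 mm by 180 mm) begins 59 mm behind the grasp point.
Start: joints at [57.204, 28.126, 89.318, -0, 62.55, -6.05], TCP at [0.281, 0.558, 0.226] pointing down, gripper open.
Joint ranges: [-177.58, 177.58], [-47.91, 125.51], [2.72, 160], [-65.01, 245.01], [3.68, 167.84], [-153.87, 153.87]. Speed limits (degrees/s): [127.2, 127.2, 159.86, 180, 180, 180].

### API

Orientations are given as [roll, pitch, yaw] about the fixed x, y, z axes, in that order (R = Rz(yaw) Ry(pitch) Rx(roll)).
In Python, from rig import manip, imaging, hand_in gives the robot as it stands. The module is installed in compiled form; this text tells all that it offers.
- The arm moves only by the tool send_rows, never from a script. Its argument "plan" is a list of rows, each a list of 4 numbers: the shift along the tool's x, y, z in cm, then the turn about the tool's z in rad. A call has exactly 8 rows; each row is the pose to reach, as a shift and turn from the pose commanded when the call began, along the tool's axes at that moment; what a row does not reach only later rows make up. A row lasts 1/8 s, in which the tool goes at most 62.5 mm and 10.7 degrees, less where a joint would pass 70% of its speed; a pose out of reach is approached as far as the arm can. A call with a gripper value outside its range is refused whole. "grip" is the finger opening in cm, from 0 to 9.51, set as the call begins (left out, the last holds). The fingers move at their own pace and stop on an object; the grip force is fixed at half the most. Time passes only in rows, so rows that repeat a pose let the fingers close, or fill a call up. It gives the time, the measured TCP pose, the force, the opening and the grip force at its end, in the units of the state.
- manip.observe(): the state, without advancing time (a new reading comes with each control period).
- imaging.snapshot(name): name is "scene" or "top" or "wrist"; returns the picture (480x640x3 uint8, red, green, blue); there is no depth.
- imaging.camera_info(name): a dict with "fx", "fy", "cx", "cy" (pixels), "distortion" ([k1, k2, p1, p2, k3] as OpenCV has them; the pictures are not rectified), "R" (3x3) and "t" (3): a world point X has camera coordinates R X + t; the wrist camera has in their place "mount" (4x4, takes a point from camera to tool coordinates, whose origin is the TCP and whose axes are the flange's). Camera axes: x right, y down, z forward; pixel columns grow to the right and rows downward; lengths in m; the calibration is good to about 2 mm. A picture is of the moment at which its call begins: read the wrist's pose just before it. camera_info takes no time and is no camera call.
- hand_in(): hands the job in; it is judged then, once.
The state is a dict: "t": time; "qpos": joint angles; "dq": joint speeds; "joint_torque": joint torques, N m; "position": TCP position; "tcp_rot": TCP orientation; "wrist_force": force on the tool from outside, world axes, zero at the start; "ft_torque": the same for the moment, N m; "opening": opening from 0.0 (shut) to 1.0 (fully open); "grip_force": force on a finger pad.
Only numpy, scipy, OpenCV 4.12 (cv2) and the standard library are available. Lean on these libraries where they do the work, as an engineer would, in place of code of your own. Each camera call takes 0.05 s, during which the arm holds its last target. There are 200 camera calls.

## Working session

There is one attempt and no reset: what is moved stays moved. The work goes in short steps, Python scripts to look and compute and a tool call to move; the robot and the scene stay as the last step left them, time stands still between calls to the robot, and variables do not carry over. Pictures are saved under pics/ and viewed, at most 10 in all, crops included, and the job is handed in when it is done.

Besides the shell and the picture viewer there is one more tool, called after ">>>" as a command line: name --pt "numbers of a row" for each row, then --argument value for the rest. send_rows: Moves the arm, as the interface text tells. Its arguments: {"type":"object","properties":{"plan":{"type":"array","items":{"type":"array","items":{"type":"number"}}},"grip":{"type":"number"}},"required":["plan"]}

```bash
mkdir -p pics; cat > h.py <<'E'
import numpy as np, cv2
from scipy.spatial.transform import Rotation as Ro
from rig import manip, imaging
def save(n,f):
    im=imaging.snapshot(n); cv2.imwrite('pics/'+f,im[:,:,::-1]); return im
def cam(n,st=None):
    c=imaging.camera_info(n); K=np.array([[c['fx'],0,c['cx']],[0,c['fy'],c['cy']],[0,0,1]]); D=np.array(c['distortion'])
    if 'mount' in c:
        st=st or manip.observe(); M=np.array(c['mount']); T=np.eye(4)
        T[:3,:3]=Ro.from_euler('xyz',st['tcp_rot'],degrees=True).as_matrix(); T[:3,3]=st['position']
        W=T@M; return K,D,W[:3,:3],W[:3,3]
    R=np.array(c['R']);t=np.array(c['t']); return K,D,R.T,-R.T@t
def onplane(C,px,z):
    K,D,R,o=C; p=cv2.undistortPoints(np.array(px,float).reshape(-1,1,2),K,D).reshape(-1,2)
    d=np.c_[p,np.ones(len(p))]@R.T; return o+d*((z-o[2])/d[:,2:3])
E
python3 - <<'E'
from h import *
s=manip.observe();print(s)
for n in('scene','top'):
    save(n,n+'0.png');C=cam(n);print(n,C[3],C[2][:,2])
E
```

```text
{'t': 0.0, 'qpos': array([ 5.72040919e+01,  2.81653884e+01,  8.93490320e+01, -3.89810657e-04,
        6.25507300e+01, -6.04831604e+00]), 'dq': array([-0.02834527, -0.08639186, -0.05024404, -0.00096795,  0.0968197 ,
        0.07954391]), 'joint_torque': array([-3.87104534e-03, -6.12637424e+01, -2.58173704e+01,  6.91517699e-02,
        4.82294220e-02, -1.45891827e-04]), 'position': array([0.28112408, 0.55795039, 0.22505486]), 'tcp_rot': array([-1.79935176e+02, -6.52091683e-03,  1.53252584e+02]), 'wrist_force': array([ 0.26588137,  0.34049304, -0.36238032]), 'ft_torque': array([ 0.03275186, -0.01967205,  0.01802537]), 'grip_force': 0.0, 'opening': 1.0017802714646094}
scene [-0.20561256 -0.42118892  0.67559774] [ 0.73621913  0.40154341 -0.5447424 ]
top [0.33872592 0.01889162 1.17785146] [ 0.18382067  0.01820805 -0.98279114]
```

View pics/top0.png

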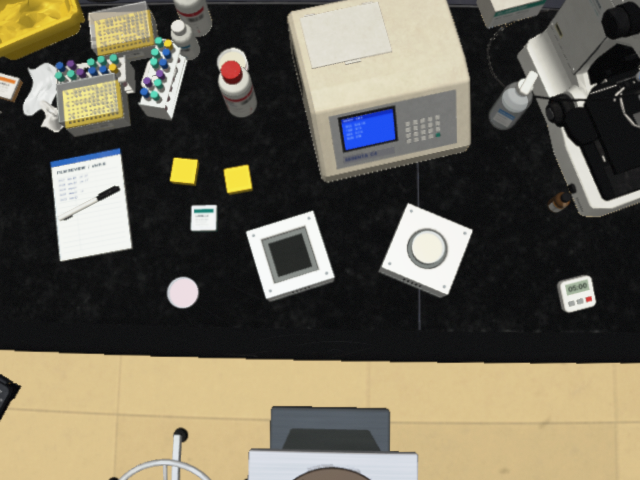

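View pics/scene0.png

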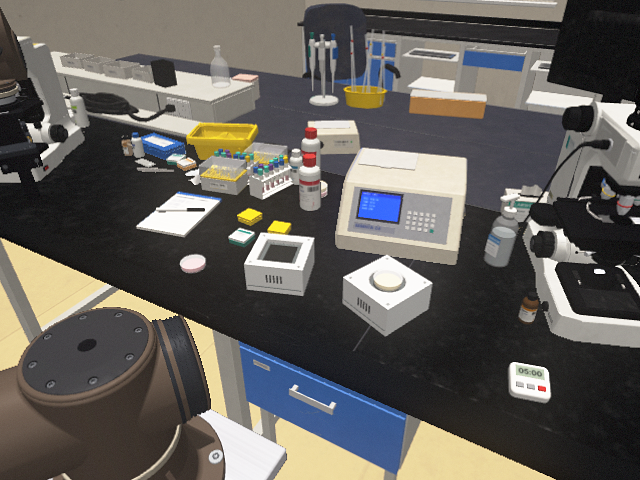

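The top view shows the square dock at about (290,255), with its dark platform at (290,250), and the round dock at (427,249).

Things that could be taken for the box:
- White box with a teal band at (204,218)
- Yellow boxes at (184,171) and (238,180), which are excluded by colour
- Round dish at (182,292)
- Timer at (577,293)

I choose (204,218) and will check it in a close crop while measuring.

```bash
python3 - <<'E'
from h import *
C=cam('top'); im=cv2.imread('pics/top0.png').astype(int)
def blob(mask,seed):
    m=cv2.morphologyEx(mask.astype(np.uint8),cv2.MORPH_OPEN,np.ones((3,3)))
    cs,_=cv2.findContours(m,cv2.RETR_EXTERNAL,cv2.CHAIN_APPROX_NONE)
    c=[c for c in cs if cv2.pointPolygonTest(c,seed,False)>=0][0]; return c
def rep(name,c,z):
    w=onplane(C,c.reshape(-1,2),z)[:,:2].astype(np.float32)
    r=cv2.minAreaRect(w*1000); print(name,np.round(r[0],1),np.round(r[1],1),round(r[2],1)); 
g=im.max(2)
sub=np.zeros_like(g);sub[200:236,186:222]=1
c=blob((g>70)&(sub>0),(204,222)); rep('box',c,.02); print(cv2.boundingRect(c))
c=blob(g>110,(260,250)); rep('dock(z75, incl side)',c,.075)
sub[:]=0;sub[225:282,262:322]=1
c=blob((g<75)&(sub>0),(290,250)); rep('pad z65',c,.065);print(cv2.boundingRect(c))
c=blob((g<150)&(sub>0),(290,250)); rep('gray z65',c,.065);rep('gray z75',c,.075)
for s in((184,171),(238,180)):
    c=blob((im[:,:,2]>150)&(im[:,:,0]<110),s); rep('yel',c,.02)
c=blob(g>110,(182,292)); rep('dish',c,.015)
c=blob(g>110,(400,250)); rep('rounddock',c,.075)
a=cv2.resize(im[195:285,180:330].astype(np.uint8),None,fx=5,fy=5,interpolation=cv2.INTER_CUBIC)
cv2.imwrite('pics/crop1.png',a)
E
```

```text
box [592.5 261.2] [54.  51.7] 2.9
(190, 204, 27, 28)
dock(z75, incl side) [513.8  85.3] [133.6 132.4] 18.6
pad z65 [514.6  85.5] [63.8 64.3] 18.5
(269, 234, 42, 42)
gray z65 [515.9  86.3] [84.9 85.5] 18.7
gray z75 [514.3  85.7] [84.1 84.7] 18.7
yel [688.9 306.4] [50. 50.] 84.9
yel [673.1 196.6] [50.7 50.5] 11.5
dish [445.3 294.8] [58.3 61.2] 1.4
rounddock [ 529.2 -168.4] [133.1 133.4] 67.9
```

View pics/crop1.png

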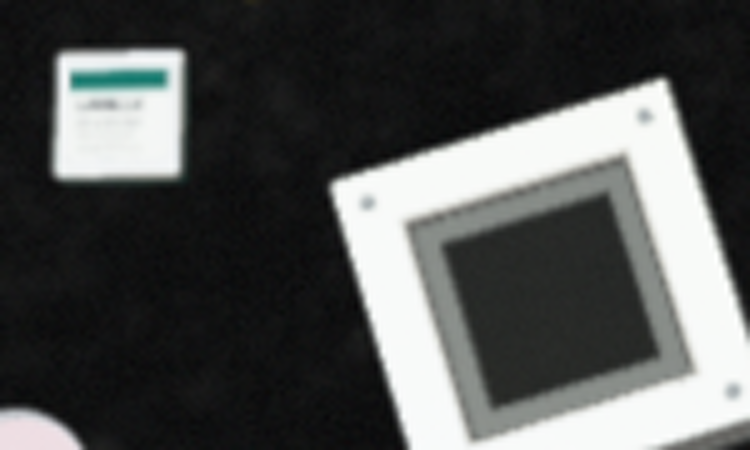

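The crop shows the white box with the teal band at about crop (118,115), and the square platform as a grey 84 mm square with a dark pad. All sizes match the description. The box is near (0.594, 0.262), and the platform is at (0.515, 0.0855) with yaw 18.6°. Next I work out the move to a point above the platform.

```bash
cat >> h.py <<'E'
def to(p,yaw=None):
    s=manip.observe(); R=Ro.from_euler('xyz',s['tcp_rot'],degrees=True).as_matrix()
    d=R.T@(np.array(p)-s['position'])*100
    a=0 if yaw is None else -(((yaw-s['tcp_rot'][2]+180)%360)-180)
    print('t',round(s['t'],2),'pos',np.round(s['position'],4),'rot',np.round(s['tcp_rot'],1),'F',np.round(s['wrist_force'],1),'op',round(s['opening'],3),'gf',round(s['grip_force'],1))
    print(' shift cm',np.round(d,2),'turn',round(np.radians(a),3))
E
python3 -c "
from h import *
to([.515,.0855,.19],183)"
```

```text
t 0.1 pos [0.2811 0.558  0.2252] rot [-179.9   -0.   153.3] F [-0.   0.2  0.7] op 0.997 gf 0.0
 shift cm [-42.15 -31.67   3.54] turn -0.519
```

>>> send_rows --pt "-4.5 -3.4 0 -0.06" --pt "-9 -6.8 0.3 -0.12" --pt "-13.5 -10.1 0.6 -0.18" --pt "-18 -13.5 1 -0.24" --pt "-22.5 -16.9 1.4 -0.3" --pt "-27 -20.3 1.8 -0.36" --pt "-31.5 -23.7 2.2 -0.42" --pt "-36 -27 2.6 -0.48" --grip 0

```text
t: 1.1
position: [0.4817, 0.1533, 0.1994]
tcp_rot: [180.0, -0.0, -179.1]
wrist_force: [0.2, -0.5, -0.1]
opening: 0.216
grip_force: 0.0
```

```bash
python3 -c "
from h import *
to([.515,.0855,.14],183)"
```

```text
t 1.1 pos [0.4817 0.1533 0.1994] rot [ 180.    -0.  -179.1] F [ 0.2 -0.5 -0.1] op 0.216 gf 0.0
 shift cm [-3.22 -6.83  5.94] turn -0.037
```

>>> send_rows --pt "-1.6 -3.4 2 -0.02" --pt "-3.2 -6.8 4 -0.037" --pt "-3.2 -6.8 6 -0.037" --pt "-3.2 -6.8 6 -0.037" --pt "-3.2 -6.8 6 -0.037" --pt "-3.2 -6.8 6 -0.037" --pt "-3.2 -6.8 6 -0.037" --pt "-3.2 -6.8 6 -0.037"

```text
t: 2.1
position: [0.5142, 0.0877, 0.14]
tcp_rot: [180.0, 0.0, -177.1]
wrist_force: [-0.1, -0.3, -0.8]
opening: 0.006
grip_force: 0.0
```

```bash
python3 -c "
from h import *
to([.515,.0855,.082],183)
save('scene','s1.png')"
```

```text
t 2.1 pos [0.5142 0.0877 0.14  ] rot [ 180.     0.  -177.1] F [-0.1 -0.3 -0.8] op 0.006 gf 0.0
 shift cm [-0.07 -0.22  5.8 ] turn -0.002
```

View pics/s1.png

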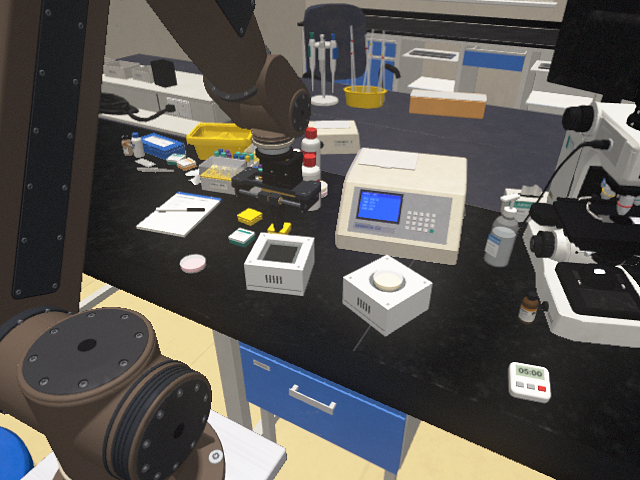

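The scene view shows the closed fingers over the square dock at about (280,235), with the worktop undisturbed. Next I press to a tip height of about 58 mm.

>>> send_rows --pt "-0.1 -0.2 2 0" --pt "-0.1 -0.2 4 0" --pt "-0.1 -0.2 5.5 0" --pt "-0.1 -0.2 6.3 0" --pt "-0.1 -0.2 6.8 0" --pt "-0.1 -0.2 7.1 0" --pt "-0.1 -0.2 7.1 0" --pt "-0.1 -0.2 7.1 0"

```text
t: 3.15
position: [0.5151, 0.0855, 0.0689]
tcp_rot: [180.0, -0.0, -177.1]
wrist_force: [-3.0, -0.4, 3.9]
opening: 0.006
grip_force: 2.0
```

>>> send_rows --pt "0 0 -3 0" --pt "0 0 -8 0" --pt "0 0 -10 0" --pt "0 0 -10 0" --pt "0 0 -10 0" --pt "0 0 -10 0" --pt "0 0 -10 0" --pt "0 0 -10 0" --grip 8.5

```text
t: 4.15
position: [0.5152, 0.0855, 0.1682]
tcp_rot: [180.0, -0.0, -177.1]
wrist_force: [0.3, -0.4, 0.5]
opening: 0.792
grip_force: 0.0
```

```bash
python3 -c "
from h import *
to([.594,.262,.15],183)
im=save('scene','s2.png');im=save('wrist','w2.png')
a=np.hstack([cv2.resize(cv2.imread('pics/s2.png')[180:330,180:380],(400,300)),cv2.resize(cv2.imread('pics/w2.png'),(400,300))]);cv2.imwrite('pics/c2.png',a)"
```

```text
t 4.15 pos [0.5152 0.0855 0.1682] rot [ 180.    -0.  -177.1] F [ 0.3 -0.4  0.5] op 0.792 gf 0.0
 shift cm [-8.76 17.23  1.82] turn -0.002
```

View pics/c2.png

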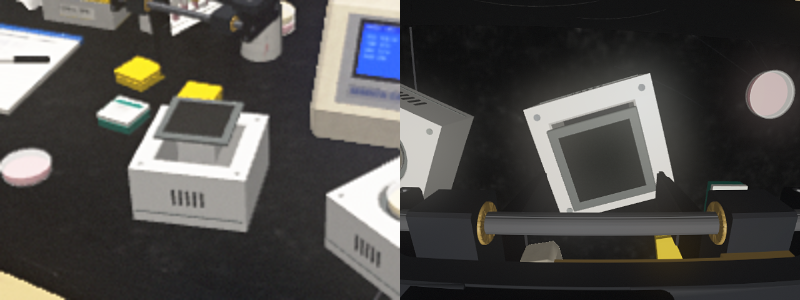

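The platform stands raised in both views: scene crop (200,120), wrist crop (605,160). The box is untouched. Next I move over the box and down to it.

>>> send_rows --pt "-2.2 4.3 0 0" --pt "-4.4 8.6 0 0" --pt "-6.6 12.9 0 0" --pt "-8.8 17.2 2 0" --pt "-8.8 17.2 6 0" --pt "-8.8 17.2 8 0" --pt "-8.8 17.2 8 0" --pt "-8.8 17.2 8 0"

```text
t: 5.25
position: [0.5949, 0.2618, 0.0896]
tcp_rot: [180.0, 0.1, -177.1]
wrist_force: [0.5, -0.4, -0.5]
opening: 0.891
grip_force: 0.0
```

```bash
python3 -c "
from h import *
to([.594,.262,.014],183)
im=save('wrist','w3.png');im=save('top','t3.png')
a=np.hstack([cv2.resize(cv2.imread('pics/w3.png'),(400,300)),cv2.resize(cv2.imread('pics/t3.png')[120:270,120:320],(400,300))]);cv2.imwrite('pics/c3.png',a)"
```

```text
t 5.25 pos [0.5949 0.2618 0.0896] rot [ 1.800e+02  1.000e-01 -1.771e+02] F [ 0.5 -0.4 -0.5] op 0.891 gf 0.0
 shift cm [0.1  0.02 7.56] turn -0.002
```

View pics/c3.png

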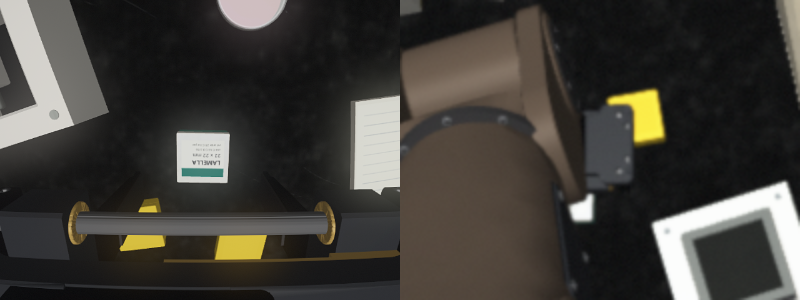

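The wrist view shows the white LAMELLA box at crop (203,157), centred between the fingers and aligned. I'll measure it here before going down.

```bash
python3 - <<'E'
from h import *
im=cv2.imread('pics/w3.png').astype(int); C=cam('wrist')
m=np.zeros(im.shape[:2],np.uint8); m[190:310,260:400]=(im.max(2)>95)[190:310,260:400]
cs,_=cv2.findContours(m,0,1); c=max(cs,key=cv2.contourArea)
w=onplane(C,c.reshape(-1,2),.02)[:,:2].astype(np.float32)*1000
print(cv2.boundingRect(c),cv2.minAreaRect(w)); print(C[3])
E
```

```text
(282, 210, 86, 83) ((591.5991821289062, 261.7298889160156), (50.99951934814453, 49.51980972290039), 1.9462823867797852)
[0.51914311 0.25715143 0.24935309]
```

>>> send_rows --pt "0.2 0 2.5 0" --pt "0.2 0 5 0" --pt "0.2 0 6.8 0" --pt "0.2 0 7.6 0" --pt "0.2 0 7.6 0" --pt "0.2 0 7.6 0" --pt "0.2 0 7.6 0" --pt "0.2 0 7.6 0"

```text
t: 6.35
position: [0.5927, 0.2617, 0.0131]
tcp_rot: [180.0, 0.0, -177.1]
wrist_force: [-0.4, -0.2, 0.4]
opening: 0.891
grip_force: 0.0
```

>>> send_rows --pt "0 0 0 0" --pt "0 0 0 0" --pt "0 0 0 0" --pt "0 0 0 0" --pt "0 0 0 0" --pt "0 0 0 0" --pt "0 0 0 0" --pt "0 0 0 0" --grip 4

```text
t: 7.35
position: [0.5925, 0.2616, 0.0126]
tcp_rot: [180.0, 0.0, -177.1]
wrist_force: [-0.6, 0.5, 0.2]
opening: 0.516
grip_force: 30.0
```

>>> send_rows --pt "0 0 -1 0" --pt "0 0 -4 0" --pt "0 0 -8 0" --pt "0 0 -12 0" --pt "0 0 -16 0" --pt "0 0 -16 0" --pt "0 0 -16 0" --pt "0 0 -16 0"

```text
t: 8.35
position: [0.592, 0.2615, 0.1715]
tcp_rot: [-180.0, -0.1, -177.1]
wrist_force: [0.5, 0.1, -0.7]
opening: 0.521
grip_force: 30.0
```

```bash
python3 -c "
from h import *
to([.515,.0855,.16],198.6)
im=save('wrist','w4.png')"
```

```text
t 8.35 pos [0.592  0.2615 0.1715] rot [-1.800e+02 -1.000e-01 -1.771e+02] F [ 0.5  0.1 -0.7] op 0.521 gf 30.0
 shift cm [  8.57 -17.19   1.17] turn -0.274
```

View pics/w4.png

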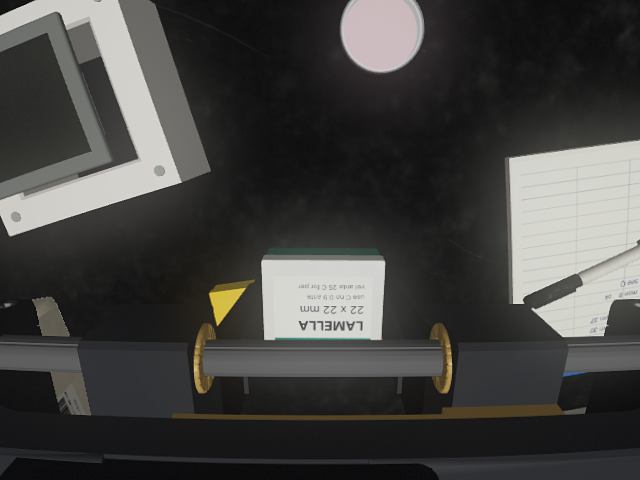

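The box is held flat between the fingers at pixel (323,300), with an opening of about 49.5 mm. I carry it over the platform.

>>> send_rows --pt "1.7 -3.4 0 -0.05" --pt "3.4 -6.8 0 -0.11" --pt "5.1 -10.3 0 -0.17" --pt "6.8 -13.7 0 -0.22" --pt "8.6 -17.2 0 -0.274" --pt "8.6 -17.2 0 -0.274" --pt "8.6 -17.2 0 -0.274" --pt "8.6 -17.2 0 -0.274"

```text
t: 9.4
position: [0.5155, 0.0863, 0.1724]
tcp_rot: [180.0, -0.0, -161.4]
wrist_force: [0.3, 1.0, 1.0]
opening: 0.518
grip_force: 30.0
```

```bash
python3 -c "
from h import *
to([.515,.0855,.118],198.6)
"
```

```text
t 9.4 pos [0.5155 0.0863 0.1724] rot [ 180.    -0.  -161.4] F [0.3 1.  1. ] op 0.518 gf 30.0
 shift cm [ 0.07 -0.06  5.44] turn 0.0
```

>>> send_rows --pt "0 -0.1 2 0" --pt "0 -0.1 3.5 0" --pt "0 -0.1 4.5 0" --pt "0 -0.1 5 0" --pt "0 -0.1 5.2 0" --pt "0 -0.1 5.4 0" --pt "0 -0.1 5.4 0" --pt "0 -0.1 5.4 0"

```text
t: 10.4
position: [0.5156, 0.0846, 0.1188]
tcp_rot: [-180.0, 0.0, -161.4]
wrist_force: [0.2, -0.1, -0.9]
opening: 0.518
grip_force: 30.0
```

>>> send_rows --pt "0 0 0.1 0" --pt "0 0 0.1 0" --pt "0 0 0.1 0" --pt "0 0 0.1 0" --pt "0 0 0.1 0" --pt "0 0 0.1 0" --pt "0 0 0.1 0" --pt "0 0 0.1 0"

```text
t: 11.4
position: [0.5155, 0.0846, 0.1176]
tcp_rot: [180.0, 0.0, -161.4]
wrist_force: [-0.5, -0.3, -1.2]
opening: 0.52
grip_force: 30.0
```

>>> send_rows --pt "0 0 0 0" --pt "0 0 0 0" --pt "0 0 0 0" --pt "0 0 0 0" --pt "0 0 0 0" --pt "0 0 0 0" --pt "0 0 0 0" --pt "0 0 0 0" --grip 7.5

```text
t: 12.4
position: [0.5156, 0.0846, 0.1177]
tcp_rot: [180.0, 0.0, -161.4]
wrist_force: [0.2, 0.2, 1.3]
opening: 0.786
grip_force: 0.0
```

>>> send_rows --pt "0 0 -1 0" --pt "0 0 -2.5 0" --pt "0 0 -4.5 0" --pt "0 0 -6 0" --pt "0 0 -6 0" --pt "0 0 -6 0" --pt "0 0 -6 0" --pt "0 0 -6 0"

```text
t: 13.4
position: [0.5154, 0.0846, 0.1771]
tcp_rot: [180.0, -0.0, -161.4]
wrist_force: [-0.1, -1.0, -0.6]
opening: 0.79
grip_force: 0.0
```

```bash
python3 -c "
from h import *
to([.515,.0855,.15],198.6)
im=save('scene','s5.png');im=save('wrist','w5.png')
a=np.hstack([cv2.resize(cv2.imread('pics/s5.png')[180:330,180:380],(400,300)),cv2.resize(cv2.imread('pics/w5.png'),(400,300))]);cv2.imwrite('pics/c5.png',a)"
```

```text
t 13.4 pos [0.5154 0.0846 0.1771] rot [ 180.    -0.  -161.4] F [-0.1 -1.  -0.6] op 0.79 gf 0.0
 shift cm [0.01 0.1  2.71] turn -0.0
```

View pics/c5.png

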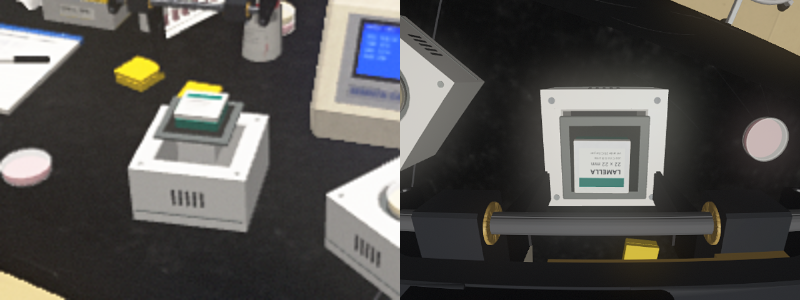

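The box is on the raised platform (scene crop (200,108), wrist crop (602,167)), but looks off toward the far side. I'll measure the offset.

```bash
python3 - <<'E'
from h import *
im=cv2.imread('pics/w5.png').astype(int); C=cam('wrist'); g=im.max(2)
m=np.zeros(g.shape,np.uint8); m[215:312,270:375]=(g>130)[215:312,270:375]|((im[:,:,1]-im[:,:,2])[215:312,270:375]>30)
cs,_=cv2.findContours(m,0,1); c=max(cs,key=cv2.contourArea)
w=onplane(C,c.reshape(-1,2),.125)[:,:2].astype(np.float32)*1000
print('box',cv2.boundingRect(c),cv2.minAreaRect(w))
print(g[270,240:420:2]); print(g[150:330:2,265]); print(g[150:330:2,320])
a=cv2.resize(cv2.imread('pics/w5.png')[130:340,210:450],None,fx=2.5,fy=2.5); cv2.imwrite('pics/c6.png',a)
E
```

```text
box (277, 224, 92, 86) ((515.4009399414062, 83.87794494628906), (49.661617279052734, 49.40116882324219), 18.007783889770508)
[214 214 214 214 215 215 215 215 216 152 130 133 132 133 133 134 138  83
  82 141 214 211 210 211 216 216 216 216 216 216 216 216 214 213 217 213
 215 212 213 215 213 213 216 215 215 218 217 216 217 216 216 216 217 217
 218 218 217 216 215 215 209 210 210 209  76  81  80  79  79  78  77 125
 134 134 133 133 133 130 171 217 216 216 217 216 216 216 216 216 215 216]
[217 218 218 217 218 218 217 217 218 218 217 218 217 187 133 119 119 121
 104 133 136 136 135 135 135 134 134 135 134 135 135 134 134 134 134 134
 134 135 134 134 134 133 134 134 134 134 134 134 134 134 133 133 133 133
 133 133 133 133 132 132 132 133 133 132 133 132 132 131 130 131 131 130
 130 131 130 129 129 129 129 128 128 128 127 126 137 213 212 212 212 216]
[218 218 219 219 219 219 219 219 219 219 219 219 210 190  93  89  89  88
 110 138 138 138 138 138 138 141  81  81  81  81  81  81  82  80  84  87
 114 119 211 212 212 213 212 212 216 216 216 195 195 215 217 180 200 216
 216 198 197 209 216 216 213 130 214 214 216 216 216 196 131 131 131 131
 131 130 124 211 209 210 210 213 129 131 129 129 142 214 213 213 213 214]
```

View pics/c6.png

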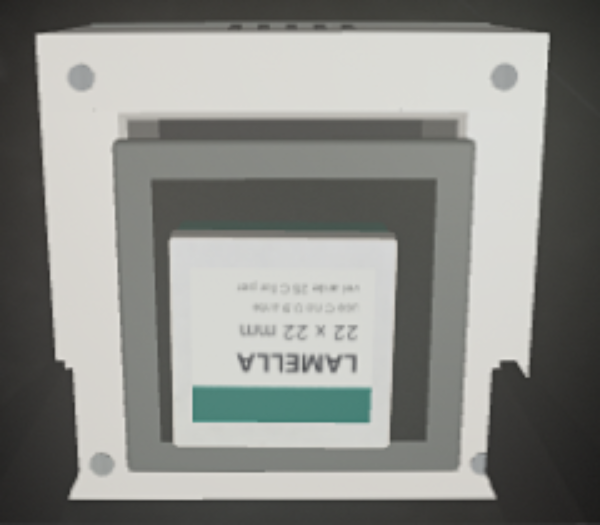

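The crop shows the platform's corners at (113,140), (475,140), (462,470) and (128,470), with the box inside them.

```bash
python3 - <<'E'
from h import *
C=cam('wrist'); p=np.array([[113,140],[475,140],[462,470],[128,470]])/2.5+[210,130]
w=onplane(C,p,.105); print(w*1000,w.mean(0))
E
```

```text
[[487.1865665   33.6617488  105.        ]
 [460.70998168 112.55018785 105.        ]
 [539.38372144 140.04434087 105.        ]
 [566.12771755  60.1681156  105.        ]] [0.513352  0.0866061 0.105    ]
```

The box is within about 3.5 mm of the platform's middle. I close the fingers and press.

>>> send_rows --pt "0 0 0 0" --pt "0 0 0 0" --pt "0 0 0 0" --pt "0 0 0 0" --pt "0 0 0 0" --pt "0 0 1 0" --pt "0 0 2 0" --pt "0 0 3 0" --grip 0

```text
t: 14.5
position: [0.5154, 0.0845, 0.1466]
tcp_rot: [180.0, -0.0, -161.4]
wrist_force: [-0.9, -1.2, 0.3]
opening: 0.028
grip_force: 0.0
```

>>> send_rows --pt "0 0 0.6 0" --pt "0 0 1.2 0" --pt "0 0 1.8 0" --pt "0 0 2.4 0" --pt "0 0 3 0" --pt "0 0 3.6 0" --pt "0 0 4.2 0" --pt "0 0 4.8 0"

```text
t: 15.5
position: [0.5156, 0.0846, 0.0993]
tcp_rot: [180.0, 0.0, -161.4]
wrist_force: [-0.6, -0.5, 3.6]
opening: 0.004
grip_force: 2.1
```

>>> send_rows --pt "0 0 0.3 0" --pt "0 0 0.6 0" --pt "0 0 0.8 0" --pt "0 0 0.9 0" --pt "0 0 1.0 0" --pt "0 0 1.0 0" --pt "0 0 1.0 0" --pt "0 0 1.0 0"

```text
t: 16.5
position: [0.5156, 0.0846, 0.0897]
tcp_rot: [180.0, 0.0, -161.4]
wrist_force: [-1.0, -0.7, 3.5]
opening: 0.003
grip_force: 1.8
```

>>> send_rows --pt "0 0 0.1 0" --pt "0 0 0.1 0" --pt "0 0 0.1 0" --pt "0 0 0.1 0" --pt "0 0 0.1 0" --pt "0 0 0.1 0" --pt "0 0 0.1 0" --pt "0 0 0.1 0"

```text
t: 17.5
position: [0.5156, 0.0846, 0.0887]
tcp_rot: [180.0, 0.0, -161.4]
wrist_force: [-1.0, 0.4, 2.6]
opening: 0.006
grip_force: 1.8
```

>>> send_rows --pt "0 0 -0.2 0" --pt "0 0 -0.5 0" --pt "0 0 -1 0" --pt "0 0 -2 0" --pt "0 0 -4 0" --pt "0 0 -7 0" --pt "0 0 -10 0" --pt "0 0 -10 0"

```text
t: 18.5
position: [0.5162, 0.0846, 0.1909]
tcp_rot: [-179.9, 0.2, -161.4]
wrist_force: [-0.3, 0.2, -0.2]
opening: 0.004
grip_force: 0.0
```

```bash
python3 -c "
from h import *
to([.515,.0855,.15],198.6)
im=save('scene','s7.png');im=save('wrist','w7.png')
a=np.hstack([cv2.resize(cv2.imread('pics/s7.png')[180:330,180:380],(400,300)),cv2.resize(cv2.imread('pics/w7.png'),(400,300))]);cv2.imwrite('pics/c7.png',a)"
```

```text
t 18.5 pos [0.5162 0.0846 0.1909] rot [-179.9    0.2 -161.4] F [-0.3  0.2 -0.2] op 0.004 gf 0.0
 shift cm [0.11 0.13 4.09] turn -0.0
```

View pics/c7.png

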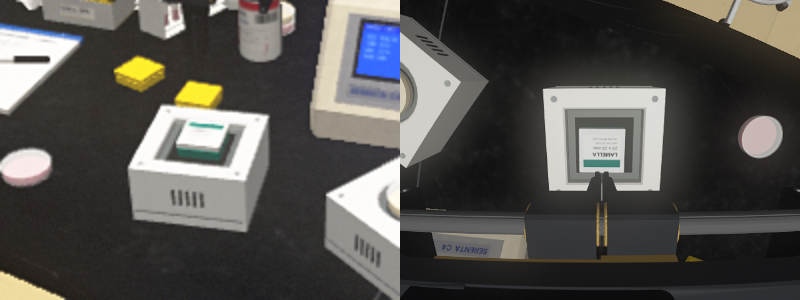

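The platform is down inside the rim, with the box flat and central on it: scene crop (200,140), wrist crop (602,152). The fingers are clear. Handing in.

```bash
python3 -c "
from rig import hand_in
print(hand_in())"
```

```text
the job is handed in; nothing more can be done
None
```

The cover-glass box lies flat near the middle of the square platform, which went back down and stayed down after the second press; I never touched the round dock. I handed the job in at about 18.6 s, and no verdict came back.

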